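Top-load proof test of a sample jar on a hand-cranked press

ROBOT

A 6-joint arm with a two-finger parallel gripper is mounted at the origin on the work surface. World frame = base frame: x ahead of the robot, y to its left, z up, the work surface at z = 0. Lengths are in m, angles in rad, forces in N, time in s.
With the tool pointing down it reaches from about 0.25 to 0.775 m from the base axis. Payload 8.9 kg.
Tool frame: the origin (TCP) lies midway between the tips of the shut fingers; the grasp point (between the pads) lies 19 mm behind it; z points along the fingers, y is the line along which they close (so a half turn about z gives the same grasp; the last joint's range is limited). The gripper opens to 85 mm and grips with 20 to 120 N. Pads are 22 mm wide; open, the fingers measure 114 mm over their backs; the gripper's body (76 mm by 85 mm) begins 54 mm behind the grasp point. The pads swing forward as they close: fully open they stand 13 mm farther back than shut.
Start: joints at [-0.139, 0.291, -0.153, 1.127, 0, 1.431], TCP at [0.525, 0, 0.231] pointing down, gripper open.
Joint ranges: [-2.52, 2.52], [-0.91, 1.74], [-1.3, 1.37], [-1.96, 2.02], [-1.52, 1.47], [-3.14, 3.14]. Speed limits (rad/s): [2.22, 2.22, 2.79, 3.14, 3.14, 3.14].

INTERFACE

Orientations are given as a unit quaternion [w, x, y, z].
In Python, from rig import robot, get_image, get_calibration gives the robot as it stands. The module is installed in compiled form; this text tells all that it offers. Calls block until the motion is done:
- robot.move_ptp(position, orientation): joint-space move of the TCP to a pose.
- robot.servo_line(position, rate=0.15, rot=None): straight line of the TCP; rot=None keeps the orientation; rate is the mean speed in m/s.
- robot.move_joints(angles): joint-space move.
- robot.gripper_open() and robot.grab(): open the fingers fully, or close them until they stop; the grip force is fixed at half the most.
- robot.wait(seconds).
- robot.ik(position, orientation): joint angles nearest the present ones, or None.
- robot.observe(): the state.
- get_image(name): name is "scene" or "side" or "wrist"; returns (picture, depth): 400x640x3 uint8, red, green, blue; 400x640 float32, m along the optical axis (not along the pixel's ray), 0 where there is no reading.
- get_calibration(name): a dict with "K" (3x3 intrinsics, pixels), "rvec" (rotation vector, rad) and "tvec" (3), from world to camera coordinates, as OpenCV has them; the wrist camera has in their place "T_tool_cam" (4x4, takes a point from camera to tool coordinates, whose origin is the TCP and whose axes are the flange's). Camera axes: x right, y down, z forward; pixel columns grow to the right and rows downward; lengths in m; the calibration is good to about 2 mm. A picture is of the moment at which its call begins: read the wrist's pose just before it. get_calibration takes no time and is no camera call.
A pose or a line that the arm cannot do raises robot.IKError and nothing moves.
- robot.finish_job(): hands the job in; it is judged then, once.
The state is a dict: "clock": time; "joint_positions": joint angles; "joint_vel": joint speeds; "joint_efforts": joint torques, N m; "tcp_pos": TCP position; "ee_rot": TCP orientation; "force": force on the tool from outside, world axes, zero at the start; "ft_torque": the same for the moment, N m; "finger_gap": finger opening in m; "gripper_force": force on a finger pad.
Only numpy, scipy, OpenCV 4.12 (cv2) and the standard library are available. Lean on these libraries where they do the work, as an engineer would, in place of code of your own. Each camera call takes 0.05 s, during which the arm holds its last target. There are 200 camera calls.

TASK

Proof-test the jar standing in the top-load tester: take the crank by its loose grip sleeve, wind the pressure plate down onto the jar until the dial's needle stands in the green band, and keep it in the green for two seconds without ever running into the red. Then wind the plate all the way back up to its top stop and let go. Keep hold of the sleeve the whole time the jar is under load, because the screw springs back if released, and leave the jars and glassware standing where they are.

Things in the scene. Friction and masses are not known exactly. Their poses are not given: they have to be found in the camera images.
- crank (a joint): Turn of the tester's crank about its upright axis, rad. 0 = wound fully up against the top stop; grows clockwise seen from above, and spindle, plate, crank and sleeve all go down together 24 mm per turn (3.82 mm per rad). Range 0 to 11, starts at 0.3 to 2.6. Takes about 0.06 N m unloaded and then stays where left; under load the quick thread does not lock: let go, it is driven back up.
- needle (a joint): Load dial's needle, rad clockwise from zero (lower left): 0.236 rad per 10 N division, 20 divisions over 270 degrees. Green band 1.885 to 2.592 (80 to 110 N), red zone from 3.30 (140 N). Reads under 0.1 with only a jar on the scale plate, which sinks 1 mm per 16 N; once the plates grip the jar it climbs about 1.4 rad per rad of crank, and the crank takes up to about 0.5 N m.
- sleeve_mid (a point): Middle of the crank's grip sleeve: upright black cylinder with two thin red rings, 26 mm in diameter, 60 mm long (30 mm above and below this point), spinning freely on the crank's pin, 70 mm out from the crank's axis, open from above. 34 to 45 mm below this point lies the flat crank arm. It circles and goes up and down with the crank.
- sleeve: The same grip sleeve; origin at the centre of its lower end, z up. It spins freely, so its yaw says nothing of the crank's angle.
- crank_axis (a point): Point on the crank's upright axis of turning, in the hub (34 mm across) at the dark steel crank arm's mid height, 39 mm lower than sleeve_mid. It goes up and down with the crank.
- spindle: Screw spindle with its round steel pressure plate (68 mm across, 10 mm thick), seen between the columns above the jar. Origin: centre of the plate's underside, z up; 82 mm above the scale plate when wound fully up.
- press: Grey hand-cranked top-load tester: base 170 x 230 x 28 mm, two steel columns 88 mm either side of the axis (along its y), crosshead 158 to 192 mm above the table, scale plate 80 mm across, its top 58 mm above the table, load dial on the +x side. Fixed. Origin: on the table under the crank's axis, z up.
- dial (a point): Centre of the load dial's white face, 110 mm across, tilted 35 degrees up towards the tester's +x side, 150 mm from the axis and 60 mm above the table; black needle, green band and red zone on its rim.
- riser: Low white plastic stand for waiting jars, 90 x 200 mm, 58 mm high. Fixed. Origin: centre of its underside.
- flask: Conical glass flask, 68 mm across its foot, 102 mm tall, a bystander. Origin: centre of its underside.
- wash_bottle: White plastic bottle with a red cap, 60 mm across, 150 mm tall, a bystander. Origin: centre of its underside.
- jar_a: Screw-lid sample jar, white with a blue lid, 58 mm across the body and 60 mm across the lid. The three jars are of three different heights, between 50 and 70 mm, and it is not told which is which; one of them stands on the tester's scale plate, the other two wait on the white stand. Origin: centre of its underside; z up.
- jar_b: Screw-lid sample jar, white with a blue lid, 58 mm across the body and 60 mm across the lid. The three jars are of three different heights, between 50 and 70 mm, and it is not told which is which; one of them stands on the tester's scale plate, the other two wait on the white stand. Origin: centre of its underside; z up.
- jar_c: Screw-lid sample jar, white with a blue lid, 58 mm across the body and 60 mm across the lid. The three jars are of three different heights, between 50 and 70 mm, and it is not told which is which; one of them stands on the tester's scale plate, the other two wait on the white stand. Origin: centre of its underside; z up.
Things that resemble listed ones, but are neither listed nor needed, are in the scene too. What is shaped like the jar_b but turquoise or yellow is not meant.

How it is judged:
By the outcome, as a careful person would: the job done as asked, in the order asked, and still so for the second after the job is handed in, with the robot touching nothing.
It also fails if it takes over 72 s, if anything falls off the work surface, if the arm or the gripper's body presses on something with over 40 N, if the wrist force passes 120 N, or if a joint passes its speed limit or range.

## Working session

There is one attempt and no reset: what is moved stays moved. The work goes in short steps, each a Python script; the robot and the scene stay as the last script left them, time stands still between calls to the robot, and variables do not carry over. Pictures are saved under pics/ and viewed, at most 10 in all, crops included, and the job is handed in when it is done.

```bash
mkdir -p pics; ls; cat > h.py <<'E'
import numpy as np, cv2
from rig import robot, get_image, get_calibration
def save(n,im,s=1): 
    cv2.imwrite('pics/'+n+'.png',cv2.cvtColor(im,cv2.COLOR_RGB2BGR))
def cam(name):
    c=get_calibration(name);K=np.array(c['K'])
    R=cv2.Rodrigues(np.array(c['rvec'],float))[0];t=np.array(c['tvec'],float).ravel()
    return K,R,t
def pts(name,depth):
    K,R,t=cam(name);v,u=np.mgrid[:400,:640]
    p=np.stack([(u-K[0,2])/K[0,0]*depth,(v-K[1,2])/K[1,1]*depth,depth],-1)
    return (p-t)@R
def ray(name,u,v,z):
    K,R,t=cam(name);d=R.T@np.linalg.solve(K,[u,v,1.]);o=-R.T@t
    return o+d*(z-o[2])/d[2]
E
python3 - <<'E'
from h import *
o=robot.observe();print(o)
a,d=get_image('scene');b,e=get_image('side')
np.savez('first.npz',a=a,d=d,b=b,e=e)
save('scene',a);save('side',b)
for n in('scene','side'):
    K,R,t=cam(n);print(n,K[0,0],-R.T@t,R[2])
print(get_calibration('wrist'))
E
```

```text
pics
{'clock': 0.0, 'joint_positions': array([-1.39279031e-01,  2.91286695e-01, -1.54145397e-01,  1.12670484e+00,
        9.82172647e-06,  1.43147774e+00]), 'joint_vel': array([-1.25540349e-03,  7.87423758e-04, -1.05230381e-03, -4.21688932e-05,
       -1.68922647e-03, -3.43283924e-04]), 'joint_efforts': array([-3.46096487e-03, -5.37150800e+01,  3.31364536e+01,  1.60375424e-02,
       -3.39078597e-04,  1.08972756e-05]), 'tcp_pos': array([5.24548343e-01, 8.13624545e-05, 2.30721863e-01]), 'ee_rot': array([-5.38153460e-04,  7.07092641e-01,  7.07120603e-01, -3.99653557e-04]), 'force': array([-1.10497   ,  0.10746554,  0.29504063]), 'ft_torque': array([-0.00817399, -0.08212758, -0.02182213]), 'gripper_force': 0.0, 'finger_gap': 0.08533416363663081}
scene 449.82770664837545 [ 1.51013304 -0.36102967  0.88423057] [-0.78254119  0.28579756 -0.5531266 ]
side 436.49883499134995 [ 0.15856916 -1.04167805  0.78272168] [ 0.32054052  0.82933348 -0.45766774]
{'K': array([[343.12362734,   0.        , 316.2438831 ],
       [  0.        , 343.12362734, 201.26452371],
       [  0.        ,   0.        ,   1.        ]]), 'T_tool_cam': array([[-1.28374361e-03, -9.58396414e-01, -2.85437674e-01,
         7.23654742e-02],
       [ 9.99999057e-01, -1.09123461e-03, -8.33481676e-04,
         1.42099321e-04],
       [ 4.87326381e-04, -2.85438475e-01,  9.58396911e-01,
        -1.43063823e-01],
       [ 0.00000000e+00,  0.00000000e+00,  0.00000000e+00,
         1.00000000e+00]])}
```

View pics/scene.png

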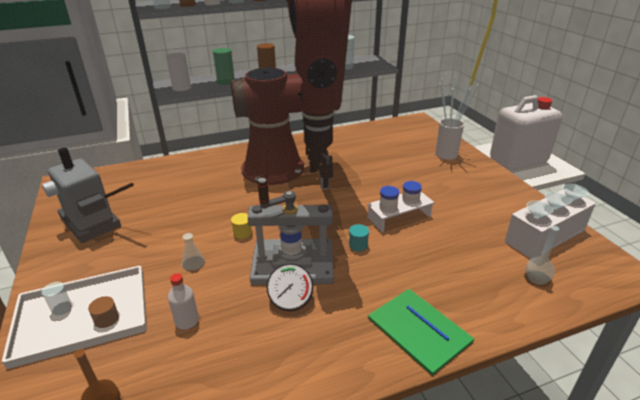

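View pics/side.png

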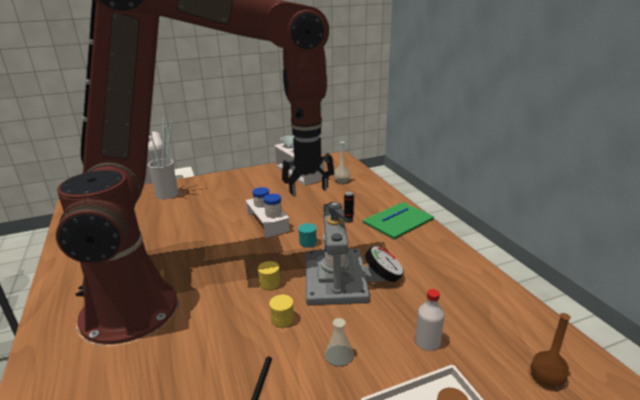

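The scene view shows the tester at about (290,240), with its dial at (290,287), hub at (289,200) and sleeve at (263,192). In the side view the sleeve is at (348,206) and the hub near (335,212). Next I turn these into positions from depth.

```bash
python3 - <<'E'
from h import *
f=np.load('first.npz')
for n,im,d,boxes in (('scene',f['a'],f['d'],dict(sleeve=(256,178,272,212),hub=(283,190,296,204),top=(250,205,332,222),dial=(268,265,313,310))),('side',f['b'],f['e'],dict(sleeve=(342,190,356,222),hub=(325,200,345,222),dial=(366,245,404,282)))):
    P=pts(n,d)
    for k,(u0,v0,u1,v1) in boxes.items():
        p=P[v0:v1,u0:u1].reshape(-1,3);c=im[v0:v1,u0:u1].reshape(-1,3).astype(int)
        m=(p[:,2]>.02)&(p[:,0]<1)&(d[v0:v1,u0:u1].ravel()>0)
        if k=='sleeve': m&=(c.max(1)<60)&(p[:,2]>.15)
        if k=='hub': m&=(p[:,2]>.19)
        if k=='top': m&=(p[:,2]>.175)
        if k=='dial': m&=c.min(1)>150
        q=p[m];print(n,k,m.sum(),q.mean(0).round(4),np.percentile(q,[2,50,98],axis=0).round(4).tolist())
E
```

```text
scene sleeve 195 [ 0.5797 -0.1682  0.2674] [[0.572, -0.1783, 0.2328], [0.5805, -0.169, 0.2683], [0.5855, -0.1565, 0.3038]]
scene hub 146 [ 0.568  -0.1005  0.2381] [[0.5501, -0.1164, 0.2173], [0.5699, -0.1011, 0.2411], [0.5788, -0.0833, 0.2487]]
scene top 1344 [ 0.5747 -0.1007  0.192 ] [[0.5273, -0.1977, 0.176], [0.5754, -0.1026, 0.1919], [0.6193, -0.0018, 0.23]]
scene dial 1139 [ 0.7023 -0.1527  0.0581] [[0.661, -0.1974, 0.0307], [0.7009, -0.1533, 0.0582], [0.7429, -0.1016, 0.0869]]
side sleeve 217 [ 0.5661 -0.1735  0.2684] [[0.5588, -0.1799, 0.2324], [0.5652, -0.1753, 0.2694], [0.5766, -0.1563, 0.302]]
side hub 345 [ 0.5616 -0.0971  0.221 ] [[0.5445, -0.1639, 0.1902], [0.5595, -0.1041, 0.2291], [0.5958, 0.0017, 0.2692]]
side dial 207 [ 0.7012 -0.1572  0.0567] [[0.6667, -0.1934, 0.0318], [0.6973, -0.1595, 0.0597], [0.7392, -0.1119, 0.0832]]
```

```bash
python3 - <<'E'
from h import *
q=[0,.70710678,.70710678,0]
robot.servo_line([.525,0,.42],rate=.3)
robot.move_ptp([.565,-.15,.43],q)
o=robot.observe();print(o['clock'],o['tcp_pos'],o['ee_rot'])
a,d=get_image('wrist');np.savez('w1.npz',a=a,d=d,p=o['tcp_pos'],r=o['ee_rot']);save('w1',a)
b,e=get_image('scene');np.savez('s1.npz',a=b,d=e);save('dial',cv2.resize(b[170:320,230:350],None,fx=5,fy=4) if 0 else cv2.resize(b[180:320,230:350],(514,600),interpolation=cv2.INTER_CUBIC))
print(robot.observe()['clock'])
E
```

```text
1.5417 [ 0.56465104 -0.15039881  0.42860466] [-1.23582942e-03  7.07522129e-01  7.06689996e-01 -3.99234420e-04]
1.6417
```

View pics/w1.png

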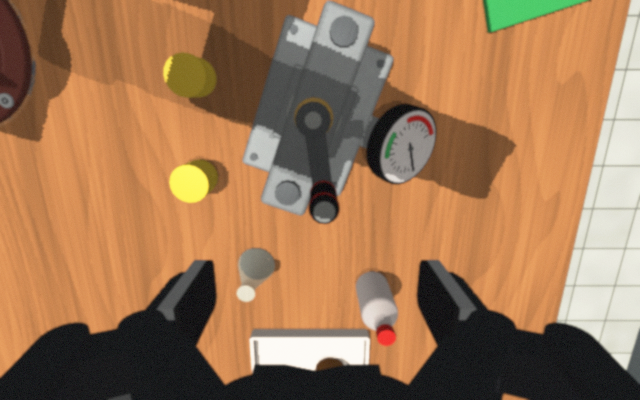

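View pics/dial.png

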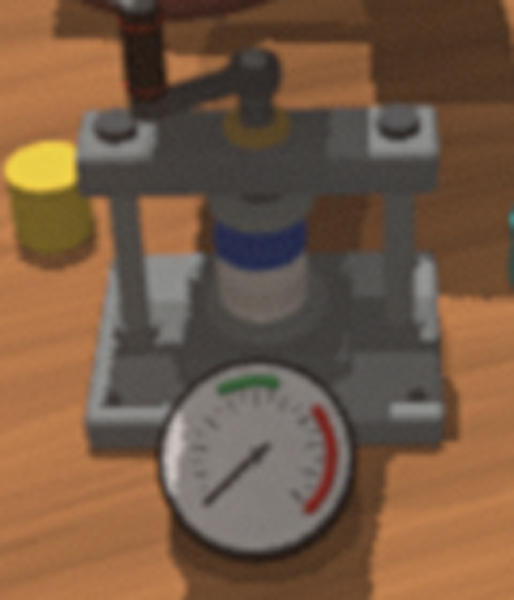

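The wrist view shows the hub at (313,118), the sleeve top at (323,212), the column caps at (344,31) and (288,193), and the dial at (402,145). The dial crop shows the needle at zero, lower left, with the plate close above the blue lid.

```bash
cat >> h.py <<'E'
from scipy.spatial.transform import Rotation as Ro
def wpts(d,p,r):
    c=get_calibration('wrist');K=c['K'];T=c['T_tool_cam'];v,u=np.mgrid[:400,:640]
    q=np.stack([(u-K[0,2])/K[0,0]*d,(v-K[1,2])/K[1,1]*d,d],-1)
    return (q@T[:3,:3].T+T[:3,3])@Ro.from_quat(np.roll(r,-1)).as_matrix().T+p
def needle(im,cal=None,dbg=False):
    # unproject scene pixels on the dial plane and take angles about its centre (clockwise from zero at lower left)
    c,n=cal['c'],cal['n'];K,R,t=cam('scene');o=-R.T@t
    S=4;u0,v0,u1,v1=260,258,322,318
    z=cv2.resize(im[v0:v1,u0:u1],None,fx=S,fy=S,interpolation=cv2.INTER_CUBIC).astype(int)
    v,u=np.mgrid[:z.shape[0],:z.shape[1]];u=(u+.5)/S-.5+u0;v=(v+.5)/S-.5+v0
    d=np.stack([(u-K[0,2])/K[0,0],(v-K[1,2])/K[1,1],np.ones_like(u)],-1)@R
    P=o+d*(((c-o)@n)/(d@n))[...,None]-c
    up=np.array([0,0,1.])-n[2]*n;up/=np.linalg.norm(up);rt=np.cross(up,n)
    x,y=P@rt,P@up;rad=np.hypot(x,y);th=(np.arctan2(x,y)+np.pi*.75)%(2*np.pi)
    return z,x,y,rad,th
def read(im,cal):
    z,x,y,rad,th=needle(im,cal)
    g=z.sum(2)
    # dark mass by angle in the ring between hub and ticks
    m=(rad>.008)&(rad<.026);b=np.arange(-.4,5.2,.02);s=np.zeros(len(b))
    for i,a in enumerate(b):
        dd=np.abs((th-a+np.pi)%(2*np.pi)-np.pi);k=m&(dd<.08);s[i]=g[k].mean()
    i=s.argmin();w=np.clip(np.median(s)-s,0,None)*(np.abs(b-b[i])<.2)
    return (b*w).sum()/w.sum(), np.median(s)-s[i]
E
python3 - <<'E'
from h import *
w=np.load('w1.npz');P=wpts(w['d'],w['p'],w['r']);a=w['a'].astype(int)
for k,(u,v,r) in dict(hub=(313,118,6),slv=(324,212,5),c1=(344,31,8),c2=(288,193,7)).items():
    print(k,np.median(P[v-r:v+r+1,u-r:u+r+1].reshape(-1,3),0).round(4))
def comp(box,lo,hi):
    u0,v0,u1,v1=box;q=P[v0:v1,u0:u1].reshape(-1,3);q=q[(q[:,2]>lo)&(q[:,2]<hi)]
    c,r=cv2.minEnclosingCircle(q[:,:2].astype(np.float32)*1000);print(box,len(q),np.round(c,1),round(r,1),q.mean(0).round(4),np.percentile(q,[2,98],axis=0).round(4).tolist())
comp((280,80,350,160),.243,.27);comp((300,180,345,230),.285,.32);comp((320,5,370,60),.194,.22);comp((270,175,305,210),.194,.22)
# dial plane
s=np.load('s1.npz');Q=pts('scene',s['d']);im=s['a'].astype(int)
box=np.s_[262:314,264:318];q=Q[box].reshape(-1,3);c=im[box].reshape(-1,3)
q=q[(c.min(1)>120)&(c.max(1)-c.min(1)<40)&(q[:,0]>.6)];q=q[np.abs(q-np.median(q,0)).max(1)<.06]
for _ in range(3):
    m=q.mean(0);n=np.linalg.svd(q-m,full_matrices=False)[2][2];n*=np.sign(n[0]);q=q[np.abs((q-m)@n)<.004]
print('dial',len(q),m,n,np.degrees(np.arcsin(n[2])),np.degrees(np.arctan2(n[1],n[0])))
E
```

```text
hub [ 0.5613 -0.0945  0.2472]
slv [ 0.5705 -0.1654  0.3083]
c1 [ 0.5916 -0.0139  0.2017]
c2 [ 0.5323 -0.1783  0.2014]
(280, 80, 350, 160) 711 [561.5 -96.5] 16.5 [ 0.5611 -0.0961  0.2449] [[0.5472, -0.1103, 0.243], [0.5752, -0.0822, 0.2485]]
(300, 180, 345, 230) 826 [ 570.7 -165.7] 13.2 [ 0.5705 -0.1627  0.3031] [[0.5591, -0.1759, 0.287], [0.5822, -0.1532, 0.309]]
(320, 5, 370, 60) 763 [589.9 -15.7] 27.1 [ 0.591  -0.0144  0.2009] [[0.5778, -0.0288, 0.1941], [0.6044, -0.0005, 0.2033]]
(270, 175, 305, 210) 497 [ 529.6 -176.4] 22.9 [ 0.5314 -0.1782  0.201 ] [[0.5188, -0.1913, 0.1944], [0.5442, -0.1657, 0.2031]]
dial 473 [ 0.69914459 -0.16689253  0.0568785 ] [ 0.54114131 -0.19362328  0.81833741] 54.91870637648386 -19.68748384139553
```

```bash
cat >> h.py <<'E'
AX=np.array([.5617,-.0963]);yw=np.radians(-19.75)
DC=dict(c=np.array([AX[0]+.15*np.cos(yw),AX[1]+.15*np.sin(yw),.060]),n=np.array([np.cos(np.radians(55))*np.cos(yw),np.cos(np.radians(55))*np.sin(yw),np.sin(np.radians(55))]))
E
python3 - <<'E'
from h import *
im=np.load('s1.npz')['a']
z,x,y,rad,th=needle(im,DC)
W=z.min(2)>110;k=(rad<.07)&W
print('white',np.percentile(x[k],[1,99]).round(4),np.percentile(y[k],[1,99]).round(4))
G=(z[...,1]-z[...,0]>25)&(rad<.07);Rd=(z[...,0]-z[...,1]>70)&(z[...,0]-z[...,2]>70)&(rad<.06)
Rd&=(x>.015)
for n,m in(('g',G),('r',Rd)): print(n,m.sum(),np.percentile(th[m],[1,3,50,97,99]).round(3),rad[m].mean())
print('needle',read(im,DC))
K,R,t=cam('scene');o=-R.T@t
h=o[:2]-AX;h/=np.linalg.norm(h)
for r,v in((.034,231.8),(.034,225),(.03,242)):
    d=R.T@np.linalg.solve(K,[291.2,v,1.]);s=((AX+r*h-o[:2])@h)/(d[:2]@h);print(v,(o+s*d).round(4))
q=[0,.70710678,.70710678,0]
S=[.5707+.0003,-.1656+.0004]
robot.servo_line([*S,.33],rate=.15);robot.servo_line([*S,.2575],rate=.1)
o=robot.observe();print(o['tcp_pos'],o['force'])
robot.grab();o=robot.observe();print(o['clock'],o['tcp_pos'],o['force'],o['finger_gap'],o['gripper_force'])
a,d=get_image('side');save('side2',cv2.resize(a[120:300,260:420],None,fx=3.3,fy=3.3,interpolation=cv2.INTER_CUBIC))
E
```

```text
white [-0.0572  0.047 ] [-0.0505  0.0501]
g 399 [1.828 1.846 2.193 2.54  2.557] 0.04562996704248941
r 494 [3.278 3.308 4.018 4.711 4.732] 0.04271899250555741
needle (np.float64(0.12907378411724943), np.float64(156.81073903771824))
231.8 [ 0.5942 -0.1063  0.1441]
225 [ 0.5945 -0.1053  0.1667]
242 [ 0.5899 -0.1067  0.106 ]
[ 0.57138663 -0.16534981  0.25825162] [ 0.06929935 -0.44408409 -0.0520533 ]
3.925 [ 0.57101824 -0.16529813  0.25778345] [-1.18455064  0.27908484  2.67616742] 0.024861075419089666 58.63000810146332
```

View pics/side2.png

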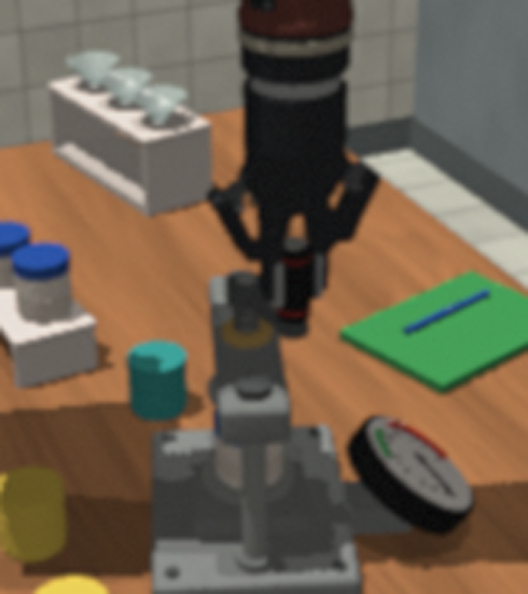

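The gripper holds the sleeve squarely (gap 24.9 mm) and the arm is clear of the crosshead. Next I wind down, reading the needle as I go.

```bash
cat >> h.py <<'E'
up=np.array([0,0,1.])-DC['n'][2]*DC['n'];up/=np.linalg.norm(up);DC['c']=DC['c']-.0025*np.cross(up,DC['n'])
import json
P0=np.arctan2(-.1656+.0963,.5707-.5617);Z0=.2575;RR=.0702
def crank(dq,rate=.15):  # relative turn since the grasp, rad
    p=P0-dq
    robot.servo_line([AX[0]+.0003+RR*np.cos(p),AX[1]+RR*np.sin(p),Z0-.00382*dq],rate=rate)
    json.dump(dq,open('dq.json','w'))
    o=robot.observe();f=o['force'];e=np.array(o['tcp_pos'][:2])-AX;ph=np.arctan2(e[1],e[0])
    T=np.array([np.sin(ph),-np.cos(ph)]);N=np.array([np.cos(ph),np.sin(ph)])
    act=(P0-ph-dq+np.pi)%(2*np.pi)-np.pi+dq
    return o,f[:2]@T,f[:2]@N,f[2],act
def nd(): return read(get_image('scene')[0],DC)
def rep(dq,r,n=''): print('dq %.2f act %.3f t %.2f Ft %.1f Fr %.1f Fz %.1f gap %.4f'%(dq,r[4],r[0]['clock'],r[1],r[2],r[3],r[0]['finger_gap']),n)
E
python3 - <<'E'
from h import *
print('n0',nd());dq=0
for i in range(8):
    dq+=.25;r=crank(dq);n=nd();rep(dq,r,np.round(n,2))
    if np.linalg.norm(r[0]['force'])>35 or n[0]>.3: break
E
```

```text
n0 (np.float64(0.04099101716902596), np.float64(163.18823970411836))
dq 0.25 act 0.252 t 4.29 Ft 2.0 Fr -1.5 Fz 3.6 gap 0.0246 [4.0000e-02 1.6305e+02]
dq 0.50 act 0.493 t 4.61 Ft 1.2 Fr -0.5 Fz 4.4 gap 0.0249 [4.0000e-02 1.6314e+02]
dq 0.75 act 0.741 t 4.92 Ft 1.0 Fr 2.5 Fz 6.0 gap 0.0246 [4.000e-02 1.614e+02]
dq 1.00 act 0.993 t 5.24 Ft 1.8 Fr 4.2 Fz 7.6 gap 0.0244 [4.0000e-02 1.6113e+02]
dq 1.25 act 1.247 t 5.56 Ft 1.5 Fr 6.2 Fz 8.7 gap 0.0245 [4.0000e-02 1.6105e+02]
dq 1.50 act 1.503 t 5.88 Ft 1.8 Fr 7.5 Fz 11.2 gap 0.0252 [4.0000e-02 1.5943e+02]
dq 1.75 act 1.759 t 6.19 Ft 2.6 Fr 7.8 Fz 11.4 gap 0.0250 [4.000e-02 1.572e+02]
dq 2.00 act 2.015 t 6.51 Ft 1.9 Fr 9.0 Fz 11.9 gap 0.0245 [1.0000e-02 1.0811e+02]
```

```bash
python3 - <<'E'
from h import *
a=get_image('scene')[0];save('dial2',cv2.resize(a[150:320,220:360],(494,600),interpolation=cv2.INTER_CUBIC));print(read(a,DC))
E
```

```text
(np.float64(0.011299612815264731), np.float64(106.84708196721311))
```

View pics/dial2.png

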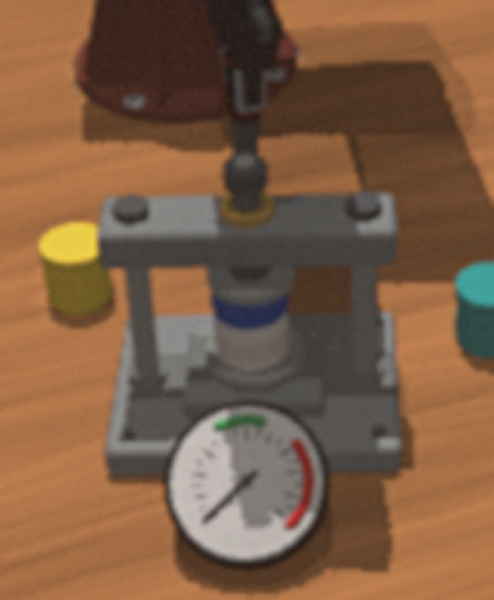

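The needle is still at zero, lower left (tip at (205,520) in the crop). A shadow now crosses the dial, so I switch the reader to local contrast and add force-following for the small axis error.

```bash
cat >> h.py <<'E'
def read(im,cal):
    z,x,y,rad,th=needle(im,cal)
    g=cv2.morphologyEx(z.clip(0,255).mean(2).astype(np.uint8),cv2.MORPH_BLACKHAT,cv2.getStructuringElement(cv2.MORPH_ELLIPSE,(19,19))).astype(float)
    m=(rad>.009)&(rad<.027);b=np.arange(-.3,5.1,.02)
    s=np.array([g[m&(np.abs((th-a+np.pi)%(2*np.pi)-np.pi)<.07)].mean() for a in b])
    i=s.argmax();w=np.clip(s-np.median(s),0,None)*(np.abs(b-b[i])<.2)
    return (b*w).sum()/w.sum(), s[i]-np.median(s)
import os
def crank(dq,rate=.15,k=4e-5):
    st=json.load(open('st.json')) if os.path.exists('st.json') else dict(off=[0,0,0])
    off=np.array(st['off']);p=P0-dq
    robot.servo_line(np.array([AX[0]+.0003+RR*np.cos(p),AX[1]+RR*np.sin(p),Z0-.00382*dq])+off,rate=rate)
    o=robot.observe();f=o['force'];e=np.array(o['tcp_pos'][:2])-AX-off[:2];ph=np.arctan2(e[1],e[0])
    T=np.array([np.sin(ph),-np.cos(ph)]);N=np.array([np.cos(ph),np.sin(ph)])
    act=(P0-ph-dq+np.pi)%(2*np.pi)-np.pi+dq;Fr=f[:2]@N
    off=off+k*np.array([*(N*Fr),f[2]])
    json.dump(dict(off=off.tolist(),dq=dq),open('st.json','w'))
    return o,f[:2]@T,Fr,f[2],act
E
python3 - <<'E'
from h import *
print(read(np.load('s1.npz')['a'],DC));dq=2.0
for i in range(12):
    dq+=.25;r=crank(dq);n=nd();rep(dq,r,np.round(n,2))
    if np.linalg.norm(r[0]['force'])>35 or n[0]>.3: break
print(json.load(open('st.json')))
E
```

```text
(np.float64(0.041517362163392954), np.float64(54.24213485426646))
dq 2.25 act 2.271 t 6.88 Ft 2.0 Fr 8.2 Fz 10.7 gap 0.0246 [2.000e-02 8.928e+01]
dq 2.50 act 2.523 t 7.19 Ft 1.9 Fr 5.6 Fz 5.8 gap 0.0248 [2.000e-02 8.952e+01]
dq 2.75 act 2.768 t 7.51 Ft 0.2 Fr 3.1 Fz 2.0 gap 0.0241 [2.000e-02 8.917e+01]
dq 3.00 act 3.006 t 7.83 Ft 1.1 Fr 1.3 Fz -0.7 gap 0.0248 [2.000e-02 8.958e+01]
dq 3.25 act 3.253 t 8.14 Ft 1.1 Fr 0.3 Fz -2.0 gap 0.0248 [2.000e-02 9.007e+01]
dq 3.50 act 3.503 t 8.46 Ft 0.6 Fr 0.6 Fz -3.5 gap 0.0247 [2.000e-02 9.036e+01]
dq 3.75 act 3.753 t 8.78 Ft 0.6 Fr -1.2 Fz -3.4 gap 0.0245 [2.00e-02 9.09e+01]
dq 4.00 act 4.003 t 9.09 Ft 0.9 Fr -1.7 Fz -3.5 gap 0.0246 [2.000e-02 9.003e+01]
dq 4.25 act 4.252 t 9.41 Ft 0.8 Fr -3.3 Fz -1.9 gap 0.0249 [2.000e-02 9.066e+01]
dq 4.50 act 4.502 t 9.72 Ft 1.2 Fr -2.7 Fz 0.4 gap 0.0246 [2.000e-02 9.139e+01]
dq 4.75 act 4.750 t 10.04 Ft 0.2 Fr -2.0 Fz 0.5 gap 0.0246 [ 0.12 88.49]
dq 5.00 act 4.997 t 10.36 Ft -0.4 Fr -2.4 Fz 2.0 gap 0.0248 [ 0.44 94.51]
{'off': [-0.0009516733434634453, 0.00033626495262053174, 0.0002631241088196265], 'dq': 5.0}
```

```bash
python3 - <<'E'
from h import *
dq=5.0;n=(.44,)
while n[0]<2.13 and dq<6.7:
    dq+=min(.15,max(.03,(2.23-n[0])/1.4));r=crank(dq,.1);n=nd();rep(dq,r,np.round(n,2))
    if np.linalg.norm(r[0]['force'])>35: break
for i in range(6):
    robot.wait(.45);im=get_image('scene')[0];print(robot.observe()['clock'],read(im,DC))
save('green',cv2.resize(im[150:320,220:360],(494,600),interpolation=cv2.INTER_CUBIC))
E
```

```text
dq 5.15 act 5.146 t 10.67 Ft -0.9 Fr -2.7 Fz 1.2 gap 0.0249 [ 0.67 78.53]
dq 5.30 act 5.298 t 10.97 Ft -0.7 Fr -1.7 Fz 1.7 gap 0.0247 [ 0.88 58.46]
dq 5.45 act 5.448 t 11.28 Ft -1.4 Fr -1.0 Fz 1.4 gap 0.0246 [ 1.1  55.92]
dq 5.60 act 5.597 t 11.59 Ft -2.1 Fr -2.4 Fz 1.1 gap 0.0249 [ 1.32 52.86]
dq 5.75 act 5.745 t 11.90 Ft -1.7 Fr -1.2 Fz -0.1 gap 0.0249 [ 1.54 52.45]
dq 5.90 act 5.894 t 12.21 Ft -3.4 Fr -1.5 Fz -0.4 gap 0.0248 [ 1.72 50.97]
dq 6.05 act 6.043 t 12.52 Ft -3.7 Fr -0.5 Fz 0.7 gap 0.0250 [ 1.94 51.79]
dq 6.20 act 6.193 t 12.82 Ft -3.9 Fr -1.1 Fz -0.5 gap 0.0245 [ 2.14 47.61]
13.375 (np.float64(2.1258838367442205), np.float64(48.31735935524652))
13.875 (np.float64(2.1252435088870856), np.float64(47.53255372945639))
14.375 (np.float64(2.1255827094509705), np.float64(48.09673984272609))
14.875 (np.float64(2.1256049449116254), np.float64(47.93612012987013))
15.375 (np.float64(2.1258260360448107), np.float64(48.14602775543041))
15.875 (np.float64(2.1258022897419235), np.float64(48.168956043956044))
```

View pics/green.png

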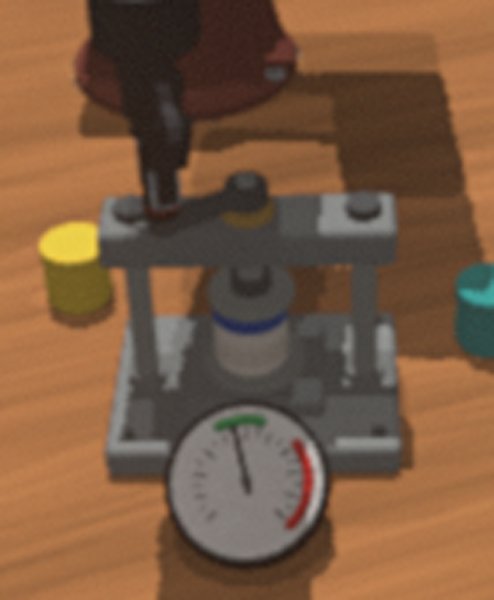

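The needle stands inside the green band (tip at (235,428) in the crop, reading 2.126) and has held there steadily for over 3 s. Next I wind back up to the top stop.

```bash
python3 - <<'E'
from h import *
dq=6.2
while dq>-.1:
    dq-=.2 if dq>.0 else .1;r=crank(dq,.15)
    if abs(dq/1-round(dq))<.05: rep(dq,r)
    if np.linalg.norm(r[0]['force'])>30: rep(dq,r,'stop?');break
else:
    while dq>-2.75:
        dq-=.04;r=crank(dq,.08)
        if r[1]>7: rep(dq,r,'stop');break
for d in(.0,): rep(dq,crank(dq,.05,0))
E
```

```text
dq 6.00 act 5.987 t 16.12 Ft -4.6 Fr -0.2 Fz 1.2 gap 0.0249 
dq 5.00 act 4.997 t 17.38 Ft -1.3 Fr 1.9 Fz -1.0 gap 0.0245 
dq 4.00 act 4.004 t 18.62 Ft -1.0 Fr 0.9 Fz -0.1 gap 0.0250 
dq 3.00 act 3.008 t 19.88 Ft -0.9 Fr 1.0 Fz 1.3 gap 0.0246 
dq 2.00 act 2.002 t 21.12 Ft -0.2 Fr 1.7 Fz 0.0 gap 0.0246 
dq 1.00 act 0.998 t 22.38 Ft -0.8 Fr 0.8 Fz 0.7 gap 0.0248 
dq -0.00 act -0.003 t 23.62 Ft -0.2 Fr 0.2 Fz -1.1 gap 0.0248 
dq -1.14 act -1.114 t 30.38 Ft 11.7 Fr -0.4 Fz 0.1 gap 0.0244 stop
dq -1.14 act -1.113 t 30.62 Ft 10.4 Fr -0.5 Fz -0.2 gap 0.0245
```

```bash
python3 - <<'E'
from h import *
robot.gripper_open();o=robot.observe();print(o['clock'],o['force'],o['finger_gap'],o['tcp_pos'])
p=o['tcp_pos'];robot.servo_line([p[0],p[1],.36],rate=.1);robot.servo_line([p[0]-.06,p[1]-.04,.43],rate=.15)
o=robot.observe();a,d=get_image('wrist');P=wpts(d,o['tcp_pos'],o['ee_rot'])
m=(P[...,2]>.285)&(P[...,2]<.33)&(d>0)&(np.hypot(P[...,0]-AX[0],P[...,1]-AX[1])<.1);q=P[m];c,r=cv2.minEnclosingCircle(q[:,:2].astype(np.float32)*1000)
e=np.array(c)/1000-AX;print(m.sum(),c,r,np.hypot(*e),'turn since start',np.arctan2(e[1],e[0])-P0)
im=get_image('scene')[0];print(nd());save('end',im);save('wend',a)
E
```

```text
31.2417 [-0.01218942 -0.41869994  0.57033616] 0.08559094813267301 [ 0.62793776 -0.11648638  0.26227277]
968 (626.1797485351562, -121.97074890136719) 13.212173461914062 0.06940191150331546 turn since start 1.0627634431026673
(np.float64(0.04118721981463837), np.float64(53.57522123893805))
```

View pics/end.png

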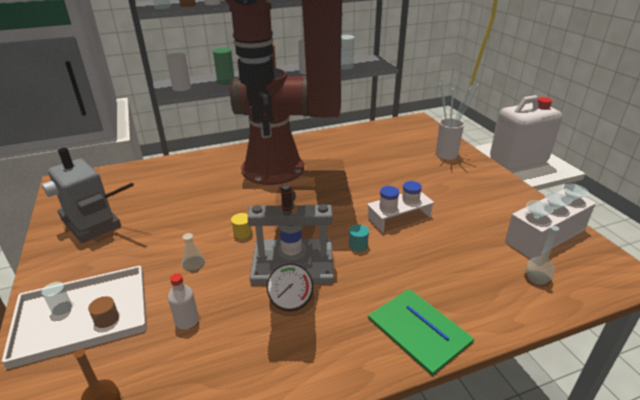

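```bash
python3 - <<'E'
from h import *
robot.servo_line([.565,-.11,.44],rate=.15);robot.wait(.3)
o=robot.observe();a,d=get_image('wrist');P=wpts(d,o['tcp_pos'],o['ee_rot'])
R=np.hypot(P[...,0]-AX[0],P[...,1]-AX[1])
def circ(lo,hi,rm):
    q=P[(P[...,2]>lo)&(P[...,2]<hi)&(d>0)&rm];c,r=cv2.minEnclosingCircle(q[:,:2].astype(np.float32)*1000);print(len(q),np.round(c,1),round(r,1),q[:,2].max());return np.array(c)/1000
h=circ(.246,.27,R<.03);s=circ(.300,.33,R<.1);e=s-h;print(np.hypot(*e),np.degrees(np.arctan2(e[1],e[0])))
w=np.load('w1.npz');P=wpts(w['d'],w['p'],w['r']);d=w['d'];R=np.hypot(P[...,0]-AX[0],P[...,1]-AX[1])
h=circ(.243,.27,R<.03);s=circ(.296,.33,R<.1);e=s-h;print(np.hypot(*e),np.degrees(np.arctan2(e[1],e[0])))
print(o['clock'],nd())
E
```

```text
844 [561.2 -96.3] 16.6 0.2532468003843945
736 [ 626.  -121.6] 13.2 0.314327082919392
0.069628904124671 -21.31041154262019
711 [561.5 -96.5] 16.5 0.2491353599853395
746 [ 570.7 -165.7] 13.2 0.3102614121155156
0.06988427311717947 -82.438741899348
34.1 (np.float64(0.019885948669059003), np.float64(59.56808211373429))
```

The crank moved up 61° and the plate rise agrees with that. The angle the gripper reached at the stop was about 0.04 rad further, so I'll nudge the sleeve gently toward the stop with closed fingers to make sure it is seated.

```bash
python3 - <<'E'
from h import *
s=np.array([.626,-.1217]);a=np.radians(-21.3);t=np.array([-np.sin(a),np.cos(a)])
robot.grab()
p=s-t*.05;robot.servo_line([*p,.40],rate=.2);robot.servo_line([*p,.272],rate=.15);robot.wait(.2)
f0=robot.observe()['force']
for k in np.arange(.046,.016,-.001):
    p=s-t*k;robot.servo_line([*p,.272],rate=.03);o=robot.observe();F=(o['force']-f0)[:2]@t
    if k<.034: print(round(k,3),((np.array(o['tcp_pos'][:2])-s)@t).round(4),round(F,2))
    if F<-7: break
p=s-t*.05;robot.servo_line([*p,.272],rate=.1);robot.servo_line([*p,.42],rate=.2);robot.gripper_open()
robot.servo_line([.565,-.11,.44],rate=.15);robot.wait(.3)
o=robot.observe();im,d=get_image('wrist');P=wpts(d,o['tcp_pos'],o['ee_rot'])
q=P[(P[...,2]>.3)&(P[...,2]<.33)&(d>0)&(np.hypot(P[...,0]-AX[0],P[...,1]-AX[1])<.1)]
c,r=cv2.minEnclosingCircle(q[:,:2].astype(np.float32)*1000);print(c,r,o['clock'])
E
```

```text
0.034 -0.034 0.03
0.033 -0.0329 0.41
0.032 -0.0319 0.2
0.031 -0.0309 0.57
0.03 -0.03 0.33
0.029 -0.029 0.34
0.028 -0.0279 0.8
0.027 -0.0269 0.07
0.026 -0.0259 0.06
0.025 -0.025 -0.41
0.024 -0.024 -1.48
0.023 -0.0232 -1.56
0.022 -0.0226 -4.73
0.021 -0.0221 -7.34
(626.8507690429688, -120.38677215576172) 13.34219741821289 46.3333
```

```bash
python3 - <<'E'
from h import *
print(robot.finish_job(),robot.observe()['clock'])
E
```

```text
the job is handed in; nothing more can be done
the job is handed in; nothing more can be done
```

The job is handed in: the needle held in the green at about 2.13 rad for over 3 s with no reading near the red, the crank was then wound back to its top stop and released, and nothing else was disturbed. After letting go the crank was about 1.4 mm (at the sleeve) short of the stop, so I pushed it home with the closed fingers. The last clock reading before hand-in was 46.3 s.

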